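# Unlock the silver case by its two worn dials

### The job

The aluminium case on the bench holds silver and is locked: unlock it with the code 3 on the left dial and 7 on the right dial, then raise the shackle between them fully and leave it up. The dials have slipped with wear, so each one's true place is a little before or after its number: turn slowly near the number and feel for where the dial catches and stops, without forcing a dial or the shackle. Leave everything else where it stands.

Things in the scene. Friction and masses are not known exactly. Their poses are not given: they have to be found in the camera images.
- lockcase: closed aluminium case, 200 (x) by 270 (y) by 100 mm tall, fixed; origin at the centre of its underside, z up, x away from its front edge, y to the left. On its lid, 35 mm in front of the middle, stand in a row: left dial (y = +85 mm), shackle (0), right dial (-85 mm). Hidden tumblers inside stop the dials and the shackle.
- left_dial_grip (a point): on the left dial's vertical axis, 27 mm above the lid. Its knob is a round ribbed steel cylinder 40 mm across, 5 to 40 mm above the lid, gripped across in any direction, on a flange 68 mm across. Turns at about 0.1 N m. Once it has caught, the tumbler at 30 mm radius must not take over 20 N (0.6 N m at the knob).
- right_dial_grip (a point): the same point on the right dial, of the same size. Marks of both: a white index line on the lid, on the side towards the case's back edge (+x); ticks for 0 to 9 on the flange, 0 the long bar (repeated on the knob's top), 5 the double tick, numbers rising clockwise round the flange seen from above.
- left_dial (a joint): angle (rad) of the left dial, 0 to 5.8, positive anticlockwise from above; number n stands at the index at 0.628 n, so 3 is nominally 1.885. Starts one to two numbers below 3. The true gate lies up to 0.3 rad to either side of 1.885, differently each time. There the dial catches: it is stopped firmly both ways, with about 0.05 rad of play each side, beyond which it gives by a springy 0.004 rad per N at the tumbler.
- right_dial (a joint): angle (rad) of the right dial, 0 to 5.8, positive anticlockwise from above; number n stands at the index at 0.628 n, so 7 is nominally 4.398. Starts one to two numbers above 7. The true gate lies up to 0.3 rad to either side of 4.398, differently each time. There the dial catches: it is stopped firmly both ways, with about 0.05 rad of play each side, beyond which it gives by a springy 0.004 rad per N at the tumbler.
- shackle_bow (a point): centre of the shackle's level crossbar: a steel bar 12 by 12 mm and 56 mm long along the case's y, its centre 38 mm above the lid (shackle down), on two 10 mm round legs 44 mm apart that go down into the lid; best gripped across its 12 mm (along the case's x).
- shackle (a joint): height (m) of the shackle: 0 down, 0.030 fully raised against its stop. It takes about 4 N to slide and stays where it is left. While either dial is not in its gate it catches after 1.5 mm on the tumbler, which must not be pulled with more than 20 N.
- wax_jar: glass jar with terracotta lid, 40 mm wide, 42 mm tall, standing on the back of the case lid; origin at its underside or centre line; bystander, to be left alone
- finial: small turned silver finial, 26 mm wide, 34 mm tall, standing on the back of the case lid; origin at its underside or centre line; bystander, to be left alone
- mug: white mug with a wooden lid, 80 mm wide, 95 mm tall, on the table; origin at its underside or centre line; bystander, to be left alone
- canister: steel can with a blue band, 74 mm wide, 200 mm tall, on the table; origin at its underside or centre line; bystander, to be left alone
- rinse_bottle: white bottle, 70 mm wide, 170 mm tall, on the table; origin at its underside or centre line; bystander, to be left alone
- silver_vase: silver baluster vase, 84 mm wide, 120 mm tall, on the table; origin at its underside or centre line; bystander, to be left alone
- brush: hand brush with wooden handle lying on the table; origin at its underside or centre line; bystander, to be left alone
- polish_jar: glass jar with terracotta lid, 54 mm wide, 60 mm tall, on the table; origin at its underside or centre line; bystander, to be left alone

How it is judged:
By the outcome, as a careful person would: the job done as asked, in the order asked, and still so for the second after the job is handed in, with the robot touching nothing.
It also fails if it takes over 67 s, if anything falls off the work surface, if the arm or the gripper's body presses on something with over 40 N, if the wrist force passes 120 N, or if a joint passes its speed limit or range.

### The arm

A 6-joint arm with a two-finger parallel gripper is mounted at the origin on the work surface. World frame = base frame: x ahead of the robot, y to its left, z up, the work surface at z = 0. Lengths are in m, angles in degrees, forces in N, time in s.
With the tool pointing down it reaches from about 0.3 to 0.75 m from the base axis. Payload 8.5 kg.
Tool frame: the origin (TCP) lies midway between the tips of the shut fingers; the grasp point (between the pads) lies 19 mm behind it (env.grip_depth is the distance from the TCP to the grasp point, in m); y points along the fingers, x is the direction in which the jaws open and shut, and the axes are right-handed (so a half turn about y gives the same grasp; the last joint's range is limited). The gripper opens to 85 mm and grips with 20 to 120 N. Pads are 22 mm wide; open, the fingers measure 114 mm over their backs; the gripper's body (76 mm by 85 mm) begins 54 mm behind the grasp point. The pads swing forward as they close: fully open they stand 13 mm farther back than shut.
Start: joints at [-80.976, 21.807, 74.336, -0, 83.858, -12.336], TCP at [0.2, -0.512, 0.231] pointing down, gripper open.
Joint ranges: [-178.18, 178.18], [-50.72, 133.34], [12.68, 142.11], [-81.47, 261.47], [9.98, 163.14], [-165.26, 165.26]. Speed limits (degrees/s): [136.94, 136.94, 180, 180, 180, 180].

### API

Orientations are given as a 3x3 rotation matrix whose columns are the frame's x, y, z axes.
In Python, from rig import env gives the robot as it stands.
- The arm moves only by the shell command python3 -m inch 'ROWS' [FORCE]. ROWS is JSON, a list that holds one entry, the list of rows, each a list of 7 numbers: the gripper command: -1 is shut, 1 is fully open, values between are in proportion, then the shift along the world's x, y, z in cm, then the turn, a rotation vector about the world's x, y, z in degrees. In form: [[[grip, dx, dy, dz, rx, ry, rz], ...]]. A call has 1 to 20 rows; each row is the pose to reach, as a shift and turn from the pose commanded when the call began; what a row does not reach only later rows make up. A row lasts 1/8 s, in which the tool goes at most 62.5 mm and 10.7 degrees, less where a joint would pass 70% of its speed; a pose out of reach is approached as far as the arm can. A call with a gripper value outside its range is refused whole. The fingers move at their own pace and stop on an object; FORCE is the grip in N (left out, the last holds). Time passes only in rows, so rows that repeat a pose let the fingers close. It gives the time, the measured TCP pose, the force and the opening at its end, in the units of the state.
- env.observe(): the state, without advancing time (a new reading comes with each control period).
- env.get_image(name): name is "scene" or "side" or "wrist"; returns a dict with "frame" (384x512x3 uint8, red, green, blue), "mtx" (3x3 intrinsics, pixels), "rvec" (rotation vector, rad) and "tvec" (3), from world to camera coordinates, as OpenCV has them. Camera axes: x right, y down, z forward; pixel columns grow to the right and rows downward; lengths in m; the calibration is good to about 2 mm. The wrist camera is an equidistant fisheye: a pixel r from the principal point sees the ray r / f radians off the axis. A picture is of the moment at which its call begins. There is no depth.
- env.close_job(): hands the job in, once; it reports no verdict.
The state is a dict: "time_s": time; "q": joint angles; "qvel": joint speeds; "joint_efforts": joint torques, N m; "position": TCP position; "tool_rot": TCP orientation; "ft_force": force on the tool from outside, world axes, zero at the start; "wrist_torque": the same for the moment, N m; "grip_width": finger opening in m.
Only numpy, scipy, OpenCV 4.12 (cv2) and the standard library are available. Lean on these libraries where they do the work, as an engineer would, in place of code of your own. Each camera call takes 0.05 s, during which the arm holds its last target.

## Working session

There is one attempt and no reset: what is moved stays moved. The work goes in short steps, Python scripts to look and compute and a shell command to move; the robot and the scene stay as the last step left them, time stands still between calls to the robot, and variables do not carry over. Pictures are saved under pics/ and viewed, and the job is handed in when it is done.

```bash
mkdir -p pics; ls; python3 - <<'E'
from rig import env
import cv2
s=env.observe()
print({k:(s[k]) for k in s})
for n in ["scene","side","wrist"]:
    d=env.get_image(n); cv2.imwrite(f"pics/a_{n}.png",d["frame"][:,:,::-1])
    print(n,d["mtx"],d["rvec"],d["tvec"])
E
```

```text
pics
{'time_s': 0.0, 'q': array([-8.09761345e+01,  2.18413069e+01,  7.43863673e+01, -1.74527385e-03,
        8.38568251e+01, -1.23370325e+01]), 'qvel': array([-0.04194081,  0.03971129, -0.08549046, -0.07968251, -0.06395661,
        0.06443008]), 'joint_efforts': array([ 3.22642591e-04, -4.48453510e+01, -2.31278855e+01, -1.62438405e-04,
        4.86030025e-03,  5.97516618e-06]), 'position': array([ 0.20026389, -0.51192327,  0.23069931]), 'tool_rot': array([[ 3.64244160e-01, -2.61225764e-04,  9.31303454e-01],
       [-9.31302366e-01,  1.45178680e-03,  3.64244142e-01],
       [-1.44720401e-03, -9.99998912e-01,  2.85524691e-04]]), 'ft_force': array([-0.04805995, -0.43387816, -0.43698835]), 'wrist_torque': array([ 0.03551839, -0.04361256, -0.0048706 ]), 'grip_width': 0.08513477792901897}
scene [[400.0639333    0.         255.96220877]
 [  0.         400.0639333  193.68266913]
 [  0.           0.           1.        ]] [ 2.04577125  0.8912369  -0.49050614] [-0.36023897 -0.15485298  1.42528202]
side [[391.87925661   0.         255.98892379]
 [  0.         391.87925661 194.60613384]
 [  0.           0.           1.        ]] [ 0.38364984 -2.75449598  1.20503035] [0.54242602 0.19446625 0.97298659]
wrist [[297.31863964   0.         258.36552916]
 [  0.         297.31863964 184.21921657]
 [  0.           0.           1.        ]] [-2.41047826  1.64449098  0.21672404] [-0.55016946 -0.03349824  0.37807729]
```

View pics/a_scene.png

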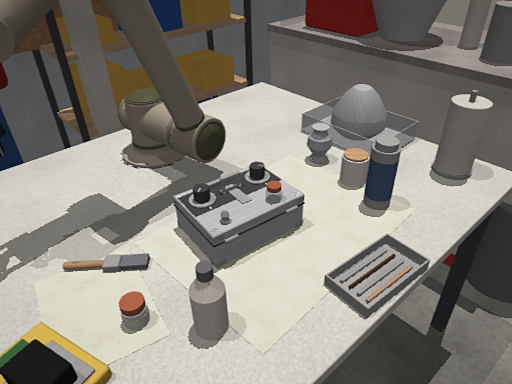

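View pics/a_side.png

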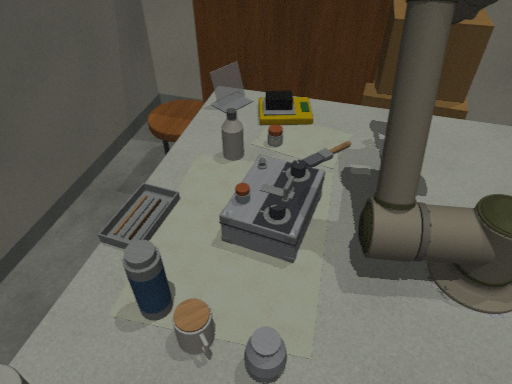

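View pics/a_wrist.png

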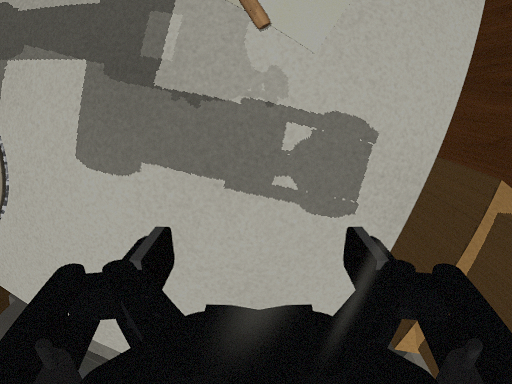

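The scene view has the case at about (240,210), with dials at (202,193) and (257,170) and the shackle at (232,188). In the side view the dials are at (298,172) and (277,213). I'll zoom in on both.

```bash
cat > h.py <<'E'
import cv2,numpy as np
def P(d,pts):
    return cv2.projectPoints(np.float64(pts).reshape(-1,1,3),d["rvec"],d["tvec"],d["mtx"],None)[0].reshape(-1,2)
def ray(d,uv,fish=False):
    R=cv2.Rodrigues(d["rvec"])[0]; c=-R.T@d["tvec"]
    uv=np.atleast_2d(np.float64(uv)); K=d["mtx"]
    x=(uv-[K[0,2],K[1,2]])/K[0,0]
    if fish:
        th=np.linalg.norm(x,axis=1); v=np.c_[x*(np.sin(th)/np.maximum(th,1e-9))[:,None],np.cos(th)]
    else: v=np.c_[x,np.ones(len(x))]
    return c,v@R
def onplane(d,uv,z,fish=False):
    c,v=ray(d,uv,fish); return c+v*((z-c[2])/v[:,2])[:,None]
E
python3 - <<'E'
from rig import env
import cv2,pickle
from h import *
D={n:env.get_image(n) for n in ["scene","side"]}
pickle.dump(D,open("D.pkl","wb"))
f=D["scene"]["frame"][150:270,165:315,::-1]; cv2.imwrite("pics/b1.png",cv2.resize(f,None,fx=5,fy=5,interpolation=cv2.INTER_CUBIC))
f=D["side"]["frame"][145:255,210:340,::-1]; cv2.imwrite("pics/b2.png",cv2.resize(f,None,fx=5,fy=5,interpolation=cv2.INTER_CUBIC))
# first fixes
print(onplane(D["scene"],[(202,187),(257,165)],.14),onplane(D["side"],[(298,165),(277,206)],.14))
E
```

```text
[[ 0.48448944 -0.12709522  0.14      ]
 [ 0.50231547  0.03880391  0.14      ]] [[ 0.48131186 -0.126795    0.14      ]
 [ 0.49873094  0.04347963  0.14      ]]
```

View pics/b1.png

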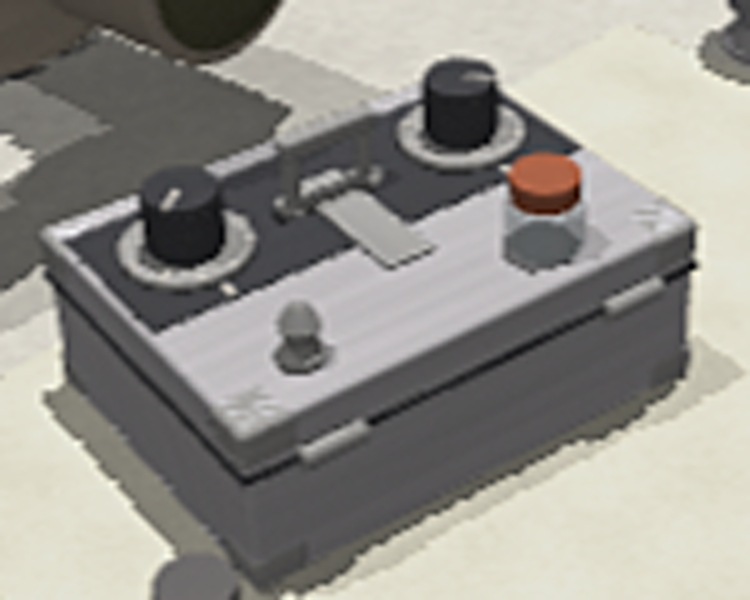

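View pics/b2.png

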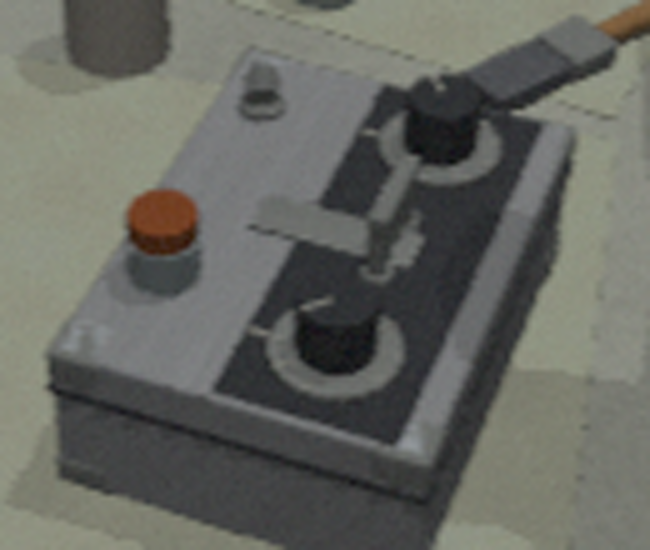

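```bash
python3 - <<'E'
from rig import env
import pickle
from h import *
D=pickle.load(open("D.pkl","rb"))
a=onplane(D["scene"],[(200.8,187.6),(256.6,164.6)],.14);b=onplane(D["side"],[(277.4,206.6),(298.6,164)],.14)
print(a,b,(a+b)/2)
m=(a+b)/2; v=m[1]-m[0]; print(np.hypot(*v[:2]),np.degrees(np.arctan2(-v[0],v[1])))
# jar and finial bases on lid z=.1 (scene crop px/5)
print(onplane(D["scene"],[(165+540/5,150+255/5),(165+303/5,150+358/5)],.1))
d=env.get_image("wrist");c,v=ray(d,[(258.4,184.2)],True);s=env.observe();print(c-s["position"],v, s["tool_rot"].T@(c-s["position"]), s["tool_rot"].T@v[0])
E
```

```text
[[ 0.48455404 -0.1307471   0.14      ]
 [ 0.50006964  0.03941807  0.14      ]] [[ 0.49731532  0.04522793  0.14      ]
 [ 0.48060314 -0.13153946  0.14      ]] [[ 0.49093468 -0.04275958  0.14      ]
 [ 0.49033639 -0.04606069  0.14      ]]
0.0033548892040602667 169.72724976136408
[[ 0.60768392 -0.00470671  0.1       ]
 [ 0.58892171 -0.14022172  0.1       ]]
[0.06127688 0.02353034 0.14277559] [[-0.24063    -0.09461016 -0.96599489]] [ 0.0003509  -0.14276594  0.06565946] [ 8.30395590e-04  9.65956069e-01 -2.58704818e-01]
```

```bash
python3 -m inch '[[[0.3,8,15,1,0,0,0],[0.3,16,30,1,0,0,0],[0.3,24,45,1,0,0,0],[0.3,28,53,1,0,0,0],[0.3,29.9,55.4,1,0,0,0],[0.3,29.9,55.4,1,0,0,0],[0.3,29.9,55.4,1,0,0,0],[0.3,29.9,55.4,1,0,0,0],[0.3,29.9,55.4,1,0,0,0],[0.3,29.9,55.4,1,0,0,0],[0.3,29.9,55.4,1,0,0,0],[0.3,29.9,55.4,1,0,0,0]]]' 60; python3 - <<'E'
from rig import env
import cv2,pickle
d=env.get_image("wrist");pickle.dump(d,open("W1.pkl","wb"))
cv2.imwrite("pics/c1.png",cv2.resize(d["frame"][:,:,::-1],None,fx=1.5,fy=1.5))
s=env.observe();print(s["time_s"],s["position"],s["q"],s["grip_width"],s["ft_force"],s["wrist_torque"])
E
```

```text
time_s: 1.8
position: [0.4991, 0.0418, 0.2411]
tool_rot: [[0.365, -0.001, 0.931], [-0.931, -0.0, 0.365], [0.0, -1.0, -0.001]]
ft_force: [0.3, -0.7, 0.9]
grip_width: 0.0556
1.85 [0.49900315 0.04106281 0.24121502] [-8.85862334e+00  1.64263736e+01  8.08433966e+01 -1.84121527e-02
  8.27528996e+01  5.98199888e+01] 0.05576702005072039 [ 0.98925305 -0.11865698 -0.76693454] [-0.05738998 -0.01209632  0.01164477]
```

View pics/c1.png

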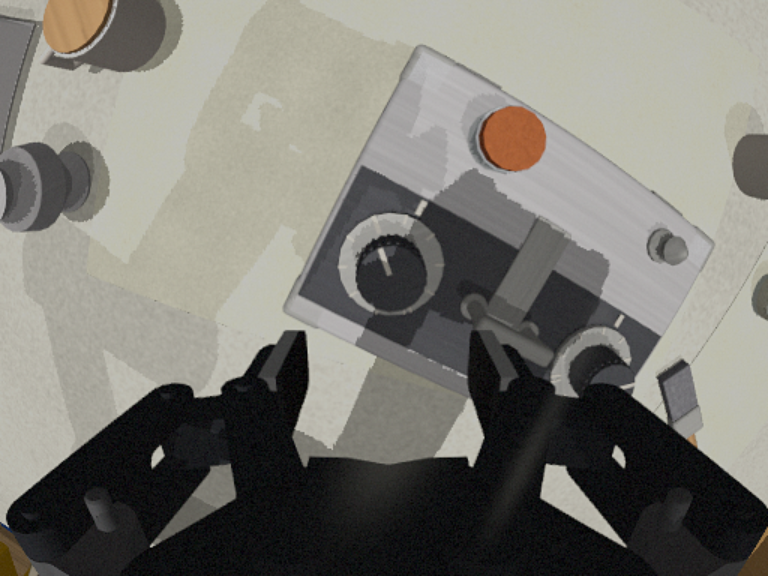

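The wrist view shows the left dial's flange centred at about (391,266) at this scale, with its knob top at (392,273). The index is at (422,207), the 0 bar runs from (379,249) to (388,275), and the right flange is at (592,372).

```bash
python3 - <<'E'
import pickle
from h import *
d=pickle.load(open("W1.pkl","rb"))
cv2.imwrite("pics/c2.png",cv2.resize(d["frame"][125:265,190:330,::-1],None,fx=4,fy=4,interpolation=cv2.INTER_CUBIC))
g=lambda *p:(np.array(p)+.5)/1.5-.5
k=onplane(d,g((392,273)),.14,True); f=onplane(d,g((391,266)),.104,True)
i=onplane(d,g((422,207)),.1,True); b=onplane(d,g((379,249),(388,275)),.14,True)
print(k,f,i,b); 
for a in (b[0]-b[1],(i-f)[0]): print(np.degrees(np.arctan2(a[1],a[0])))
r=onplane(d,g((592,372)),.104,True);print(r)
# case corners at z=.1
print(onplane(d,g((418,47),(714,243),(287,308)),.1,True))
E
```

```text
[[0.50238473 0.03984038 0.14      ]] [[0.4979213  0.03838477 0.104     ]] [[0.54041036 0.03380911 0.1       ]] [[0.51260322 0.05167663 0.14      ]
 [0.50047062 0.04151734 0.14      ]]
39.94128642613863
-6.146514256646451
[[ 0.47737734 -0.13411913  0.104     ]]
[[ 0.63588856  0.07433902  0.1       ]
 [ 0.60955488 -0.19305885  0.1       ]
 [ 0.44362425  0.0934494   0.1       ]]
```

View pics/c2.png

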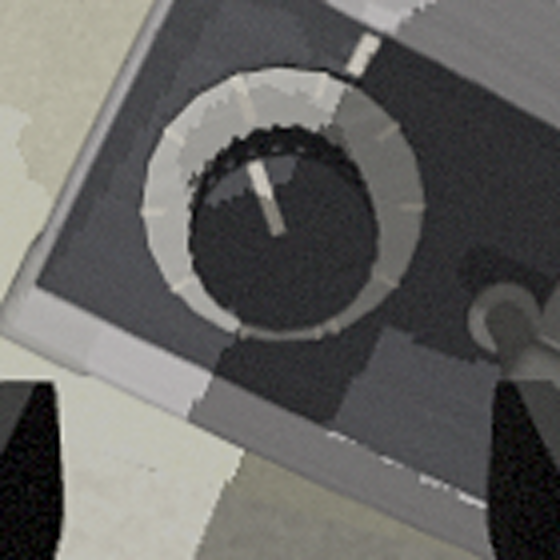

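```bash
python3 -m inch '[[[0.3,0,-0.2,-4,0,0,0],[0.3,0,-0.2,-8,0,0,0],[0.3,0,-0.2,-11,0,0,0],[0.3,0,-0.2,-13,0,0,0],[0.3,0,-0.2,-13,0,0,0],[0.3,0,-0.2,-13,0,0,0]]]' 60; python3 - <<'E'
from rig import env
import cv2,pickle
d=env.get_image("wrist")
cv2.imwrite("pics/d1.png",cv2.resize(d["frame"][:,:,::-1],None,fx=1.5,fy=1.5))
d=env.get_image("side")
cv2.imwrite("pics/d2.png",cv2.resize(d["frame"][100:270,200:360,::-1],None,fx=3.5,fy=3.5))
s=env.observe();print(s["time_s"],s["position"],s["q"],s["grip_width"],s["ft_force"],s["wrist_torque"])
E
```

```text
time_s: 2.6
position: [0.4997, 0.0389, 0.1123]
tool_rot: [[0.363, 0.002, 0.932], [-0.932, -0.0, 0.363], [0.001, -1.0, 0.001]]
ft_force: [0.6, -0.4, -1.0]
grip_width: 0.0554
2.7 [0.49973879 0.03933079 0.11236126] [-9.05561449e+00  2.42003246e+01  9.26068768e+01 -9.96633789e-04
  6.30815565e+01  5.96225737e+01] 0.05579250394259467 [-0.7206572   0.42056832 -0.40708863] [0.03845676 0.03448094 0.07662713]
```

View pics/d1.png

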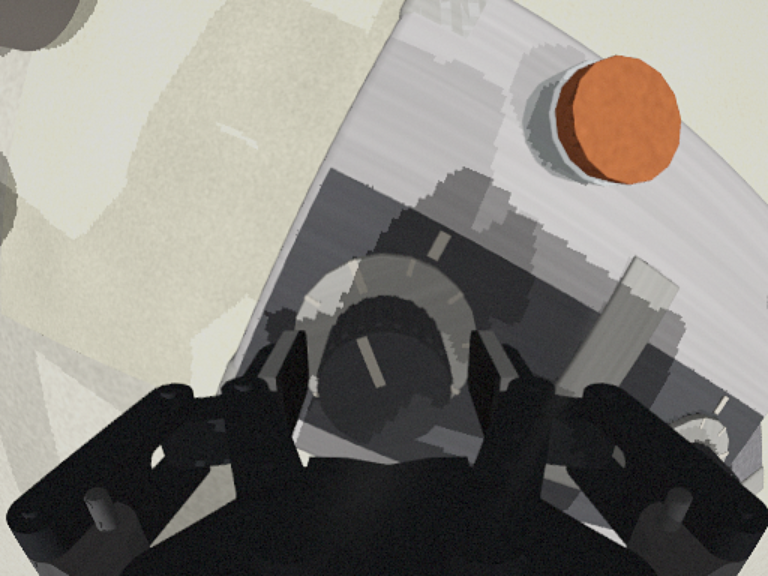

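View pics/d2.png

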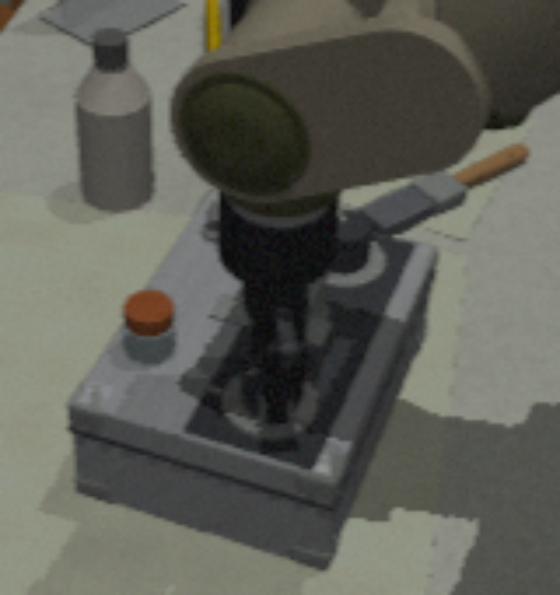

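The knob lies between the pads, centred at about (384,375), with the jaw midpoint at 388. I'll check the fore-aft centring.

```bash
python3 - <<'E'
from rig import env
from h import *
d=env.get_image("wrist");g=lambda *p:(np.array(p)+.5)/1.5-.5
print(onplane(d,g((384,378),(320,378),(452,378),(384,330)),.14,True), env.observe()["position"])
E
```

```text
[[0.5034743  0.04146644 0.14      ]
 [0.49642906 0.05882901 0.14      ]
 [0.51048098 0.02285643 0.14      ]
 [0.51755611 0.04692155 0.14      ]] [0.49965952 0.03946947 0.11225966]
```

```bash
python3 -m inch '[[[0.3,0.1,0.1,-0.1,0,0,0],[-0.2,0.1,0.1,-0.1,0,0,0],[-0.2,0.1,0.1,-0.1,0,0,0],[-0.2,0.1,0.1,-0.1,0,0,0],[-0.2,0.1,0.1,-0.1,0,0,0]]]' 60; python3 -c "
from rig import env
s=env.observe();print(s['time_s'],s['position'],s['grip_width'],s['ft_force'],s['wrist_torque'])"
```

```text
time_s: 3.38
position: [0.5006, 0.0406, 0.1108]
tool_rot: [[0.364, 0.001, 0.931], [-0.931, -0.001, 0.364], [0.001, -1.0, 0.001]]
ft_force: [-1.4, -2.5, 5.6]
grip_width: 0.0387
3.375 [0.50058927 0.04056046 0.11083012] 0.038674423260459535 [-1.35788001 -2.48135504  5.56836374] [-0.38347607  0.15882926  0.06520535]
```

```bash
python3 -m inch '[[[-1,0.1,0,0,0,0,4],[-1,0,0,0,0,0,8],[-1,0,0,0,0,0,12],[-1,0,0,0,0,0,12]]]' 60 ; python3 -c "
from rig import env
s=env.observe();print(s['time_s'],s['position'],s['grip_width'],s['ft_force'],s['wrist_torque'])"
```

```text
time_s: 3.88
position: [0.5004, 0.0409, 0.1108]
tool_rot: [[0.551, 0.001, 0.835], [-0.835, 0.0, 0.551], [0.0, -1.0, 0.001]]
ft_force: [-2.1, 0.0, 6.6]
grip_width: 0.0384
3.875 [0.50040135 0.04089494 0.11083244] 0.03835598113133704 [-2.05715486e+00  6.57536727e-03  6.58830016e+00] [-0.02556053  0.27317545 -0.0552999 ]
```

```bash
python3 -m inch '[[[-1,0,0,0,0,0,5],[-1,0,0,0,0,0,10],[-1,0,0,0,0,0,15],[-1,0,0,0,0,0,20],[-1,0,0,0,0,0,23],[-1,0,0,0,0,0,23]]]' 60 ; python3 -c "
from rig import env
s=env.observe();print(s['time_s'],s['position'],s['grip_width'],s['ft_force'],s['wrist_torque'])
d=env.get_image('wrist')
import cv2;cv2.imwrite('pics/e1.png',cv2.resize(d['frame'][:,:,::-1],None,fx=1.5,fy=1.5))"
```

```text
time_s: 4.62
position: [0.4998, 0.0415, 0.1108]
tool_rot: [[0.833, -0.001, 0.553], [-0.553, 0.001, 0.833], [-0.001, -1.0, 0.001]]
ft_force: [-4.3, 2.2, 8.0]
grip_width: 0.0384
4.625 [0.49979399 0.0414765  0.11079484] 0.03836406001457337 [-4.33387595  2.23649083  8.00759386] [ 0.38542907  0.57532571 -0.05819986]
```

View pics/e1.png

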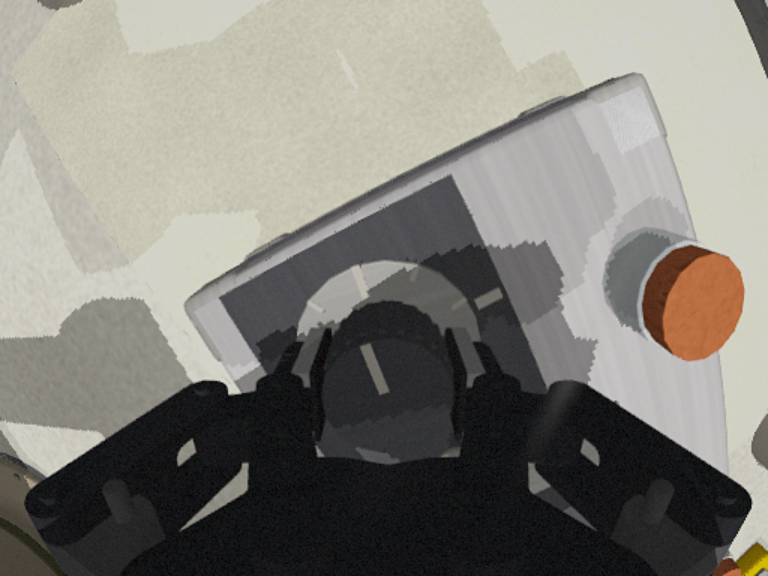

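```bash
cat > o.py <<'E'
from rig import env
import numpy as np
s=env.observe();R=s['tool_rot'];print(round(s['time_s'],2),'yaw %.2f'%np.degrees(np.arctan2(R[1,0],R[0,0])),s['position'].round(4),round(s['grip_width'],4),s['ft_force'].round(1),s['wrist_torque'].round(3))
E
for i in 1; do python3 -m inch '[[[-1,0,0,0,0,0,2],[-1,0,0,0,0,0,4],[-1,0,0,0,0,0,4]]]' >/dev/null; python3 o.py; python3 -m inch '[[[-1,0,0,0,0,0,1],[-1,0,0,0,0,0,2],[-1,0,0,0,0,0,2]]]' >/dev/null; python3 o.py; done
```

```text
5.05 yaw -29.60 [0.4997 0.0416 0.1108] 0.0383 [-5.1  3.   8.8] [ 0.498  0.651 -0.021]
5.42 yaw -27.61 [0.4996 0.0416 0.1108] 0.0387 [-4.7  3.1  8.8] [ 0.471  0.731 -0.054]
```

```bash
echo 'import sys; sys.exit(1 if abs(s["wrist_torque"][2])>0.18 else 0)' >> o.py
python3 -m inch '[[[-1,0,0,0,0,0,1],[-1,0,0,0,0,0,2],[-1,0,0,0,0,0,2]]]' >/dev/null; python3 o.py && python3 -m inch '[[[-1,0,0,0,0,0,1],[-1,0,0,0,0,0,2],[-1,0,0,0,0,0,2]]]' >/dev/null && python3 o.py && python3 -m inch '[[[-1,0,0,0,0,0,1],[-1,0,0,0,0,0,2],[-1,0,0,0,0,0,2]]]' >/dev/null && python3 o.py && python3 -m inch '[[[-1,0,0,0,0,0,1],[-1,0,0,0,0,0,2],[-1,0,0,0,0,0,2]]]' >/dev/null && python3 o.py
```

```text
5.8 yaw -25.62 [0.4996 0.0416 0.1108] 0.0384 [-5.6  4.   9.2] [ 0.54   0.689 -0.041]
6.17 yaw -23.61 [0.4995 0.0417 0.1108] 0.0385 [-6.2  4.5  9.2] [ 0.554  0.789 -0.036]
6.55 yaw -21.61 [0.4994 0.0417 0.1108] 0.0386 [-5.9  3.6  9.2] [ 0.574  0.798 -0.056]
6.92 yaw -19.61 [0.4994 0.0417 0.1108] 0.0385 [-5.8  4.3  9.8] [ 0.522  0.855 -0.009]
```

```bash

python3 -m inch '[[[-1,0,0,0,0,0,1],[-1,0,0,0,0,0,2],[-1,0,0,0,0,0,2]]]' >/dev/null; python3 o.py && python3 -m inch '[[[-1,0,0,0,0,0,1],[-1,0,0,0,0,0,2],[-1,0,0,0,0,0,2]]]' >/dev/null && python3 o.py && python3 -m inch '[[[-1,0,0,0,0,0,1],[-1,0,0,0,0,0,2],[-1,0,0,0,0,0,2]]]' >/dev/null && python3 o.py && python3 -m inch '[[[-1,0,0,0,0,0,1],[-1,0,0,0,0,0,2],[-1,0,0,0,0,0,2]]]' >/dev/null && python3 o.py
```

```text
7.3 yaw -17.61 [0.4993 0.0417 0.1108] 0.0384 [-6.   4.3 10.6] [0.577 0.82  0.001]
7.67 yaw -15.61 [0.4992 0.0418 0.1108] 0.0383 [-6.5  4.   9.7] [ 0.589  0.904 -0.074]
8.05 yaw -13.61 [0.4992 0.0418 0.1108] 0.0386 [-7.6  5.5 10. ] [ 0.668  0.94  -0.016]
8.43 yaw -11.60 [0.4991 0.0418 0.1108] 0.0386 [-7.8  4.4 10.3] [0.666 0.993 0.031]
```

```bash

python3 -m inch '[[[-1,0,0,0,0,0,1],[-1,0,0,0,0,0,2],[-1,0,0,0,0,0,2]]]' >/dev/null; python3 o.py && python3 -m inch '[[[-1,0,0,0,0,0,1],[-1,0,0,0,0,0,2],[-1,0,0,0,0,0,2]]]' >/dev/null && python3 o.py && python3 -m inch '[[[-1,0,0,0,0,0,1],[-1,0,0,0,0,0,2],[-1,0,0,0,0,0,2]]]' >/dev/null && python3 o.py && python3 -m inch '[[[-1,0,0,0,0,0,1],[-1,0,0,0,0,0,2],[-1,0,0,0,0,0,2]]]' >/dev/null && python3 o.py
```

```text
8.8 yaw -9.60 [0.499  0.0418 0.1108] 0.0387 [-7.7  4.1 10.9] [ 0.659  1.058 -0.004]
9.18 yaw -7.60 [0.499  0.0418 0.1108] 0.0384 [-8.1  4.5 10.9] [0.598 1.079 0.018]
9.55 yaw -5.62 [0.4989 0.0418 0.1108] 0.0389 [-8.5  4.4 11.9] [ 0.617  1.239 -0.123]
9.93 yaw -3.64 [0.4988 0.0418 0.1108] 0.0385 [-8.3  4.1 12.1] [ 0.623  1.27  -0.303]
```

```bash

python3 -m inch '[[[-1,0,0,0,0,0,-2],[-1,0,0,0,0,0,-4],[-1,0,0,0,0,0,-5],[-1,0,0,0,0,0,-5]]]' >/dev/null; python3 o.py && python3 -m inch '[[[-1,0,0,0,0,0,-1],[-1,0,0,0,0,0,-2],[-1,0,0,0,0,0,-2]]]' >/dev/null && python3 o.py && python3 -m inch '[[[-1,0,0,0,0,0,-1],[-1,0,0,0,0,0,-2],[-1,0,0,0,0,0,-2]]]' >/dev/null && python3 o.py && python3 -m inch '[[[-1,0,0,0,0,0,-1],[-1,0,0,0,0,0,-1.5],[-1,0,0,0,0,0,-1.5]]]' >/dev/null && python3 o.py
```

```text
10.43 yaw -8.63 [0.499  0.0418 0.1108] 0.0385 [-8.8  4.4 10.6] [ 0.623  1.072 -0.103]
10.8 yaw -10.64 [0.4991 0.0418 0.1108] 0.0385 [-8.3  3.6 10.1] [ 0.599  0.995 -0.044]
11.18 yaw -12.62 [0.4991 0.0418 0.1108] 0.0385 [-8.   4.3 10.5] [ 0.578  0.958 -0.031]
11.55 yaw -14.10 [0.4992 0.0418 0.1108] 0.0385 [-7.6  3.2 10.4] [0.577 0.902 0.102]
```

```bash

python3 -m inch '[[[-1,0,0,0,0,0,-0.5],[-1,0,0,0,0,0,-1],[-1,0,0,0,0,0,-1]]]' >/dev/null; python3 o.py
```

```text
11.93 yaw -15.09 [0.4992 0.0417 0.1108] 0.0384 [-6.9  4.4  9.6] [0.567 0.823 0.244]
```

```bash

python3 -m inch '[[[-1,0,0,0,0,0,2.5],[-1,0,0,0,0,0,5.5],[-1,0,0,0,0,0,5.5],[0.3,0,0,0,0,0,5.5],[0.3,0,0,0,0,0,5.5],[0.3,0,0,0,0,0,5.5]]]'; python3 o.py; python3 -m inch '[[[0.3,0,0,5,0,0,0],[0.3,0,0,9,0,0,0],[0.3,-0.6,-6,13,0,0,7],[0.3,-1.2,-12,13,0,0,14],[0.3,-1.8,-17.1,13,0,0,21],[0.3,-1.8,-17.1,13,0,0,28],[0.3,-1.8,-17.1,13,0,0,35],[0.3,-1.8,-17.1,13,0,0,35],[0.3,-1.8,-17.1,13,0,0,35]]]' >/dev/null; python3 o.py;python3 -c "
from rig import env
import pickle
d=env.get_image('wrist');pickle.dump(d,open('W2.pkl','wb'))
import cv2;cv2.imwrite('pics/f1.png',cv2.resize(d['frame'][:,:,::-1],None,fx=1.5,fy=1.5))"
```

```text
time_s: 12.68
position: [0.5004, 0.0408, 0.1102]
tool_rot: [[0.986, -0.0, 0.168], [-0.168, 0.0, 0.986], [-0.0, -1.0, 0.0]]
ft_force: [-0.4, 0.1, 0.1]
grip_width: 0.0556
12.68 yaw -9.64 [0.5004 0.0408 0.1102] 0.0556 [-0.4  0.1  0.1] [ 0.038 -0.056  0.039]
13.8 yaw 25.24 [ 0.4823 -0.1301  0.2403] 0.0554 [-0.1  0.1 -1.1] [ 0.054 -0.077  0.002]
```

View pics/f1.png

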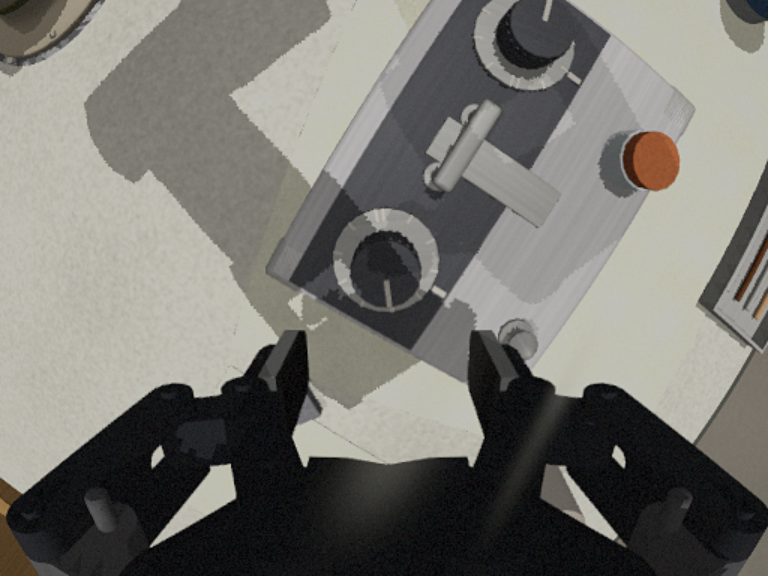

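The right flange is at (386,260), its knob top at (386,268), its index at (437,292) and its 0 bar runs from (387,280) to (390,306). The finial is at (518,340).

```bash
python3 - <<'E'
import pickle
from h import *
d=pickle.load(open("W2.pkl","rb"))
g=lambda *p:(np.array(p)+.5)/1.5-.5
f=onplane(d,g((386,260)),.104,True);k=onplane(d,g((386,268)),.14,True);i=onplane(d,g((437,292)),.1,True);b=onplane(d,g((390,306),(387,280)),.14,True)
fn=onplane(d,g((518,340)),.125,True)
print(f,k,fn,fn-k)
A=[np.degrees(np.arctan2(a[1],a[0])) for a in ((i-f)[0],(b[0]-b[1]),(b[0]-k[0]))];print(A)
cv2.imwrite("pics/f2.png",cv2.resize(d["frame"][125:225,205:315,::-1],None,fx=5,fy=5,interpolation=cv2.INTER_CUBIC))
E
```

```text
[[ 0.48114733 -0.1295794   0.104     ]] [[ 0.47977736 -0.12624176  0.14      ]] [[ 0.57873561 -0.13638107  0.125     ]] [[ 0.09895825 -0.01013931 -0.015     ]]
[np.float64(-8.525144552012424), np.float64(-58.411878184114286), np.float64(-58.95425951981559)]
```

View pics/f2.png

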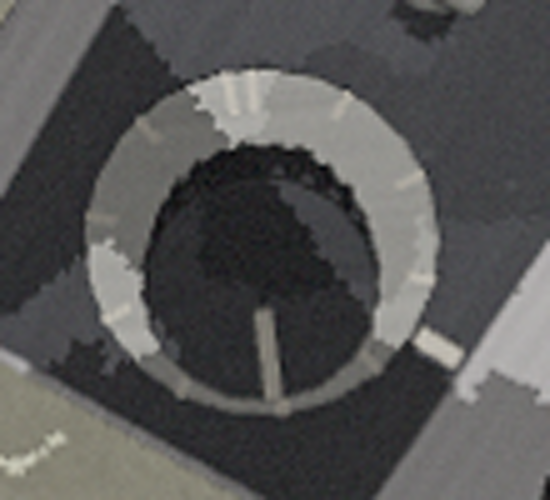

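```bash

python3 -m inch '[[[0.3,-0.1,0.2,-5,0,0,0],[0.3,-0.1,0.2,-9,0,0,0],[0.3,-0.1,0.2,-11.5,0,0,0],[0.3,-0.1,0.2,-12.8,0,0,0],[0.3,-0.1,0.2,-12.8,0,0,0],[0.3,-0.1,0.2,-12.8,0,0,0]]]'; python3 o.py;python3 -c "
from rig import env
d=env.get_image('wrist')
import cv2;cv2.imwrite('pics/g1.png',cv2.resize(d['frame'][:,:,::-1],None,fx=1.5,fy=1.5))"
```

```text
time_s: 14.6
position: [0.4818, -0.1284, 0.1133]
tool_rot: [[0.904, 0.002, -0.428], [0.428, -0.001, 0.904], [0.001, -1.0, -0.002]]
ft_force: [-0.1, -0.9, -1.1]
grip_width: 0.0555
14.6 yaw 25.35 [ 0.4818 -0.1284  0.1133] 0.0555 [-0.1 -0.9 -1.1] [-0.01  -0.072 -0.011]
```

View pics/g1.png

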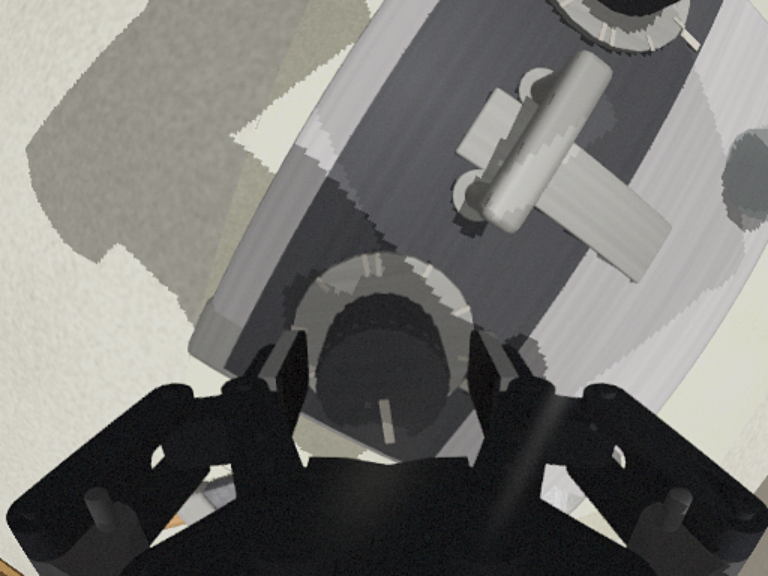

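The knob spans 316 to 450 with the jaw midpoint at 388, so I'll shift about 1 mm towards -x and close.

```bash

python3 -m inch '[[[0.3,-0.1,0,0,0,0,0],[-1,-0.1,0,0,0,0,0],[-1,-0.1,0,0,0,0,0],[-1,-0.1,0,0,0,0,0],[-1,-0.1,0,0,0,0,0]]]' 60 >/dev/null; python3 o.py && python3 -m inch '[[[-1,0,0,0,0,0,-4],[-1,0,0,0,0,0,-8],[-1,0,0,0,0,0,-8]]]' >/dev/null; python3 o.py && python3 -m inch '[[[-1,0,0,0,0,0,-5],[-1,0,0,0,0,0,-10],[-1,0,0,0,0,0,-15],[-1,0,0,0,0,0,-20],[-1,0,0,0,0,0,-24],[-1,0,0,0,0,0,-24]]]' >/dev/null; python3 o.py;python3 -c "
from rig import env
d=env.get_image('wrist')
import cv2;cv2.imwrite('pics/g2.png',cv2.resize(d['frame'][:,:,::-1],None,fx=1.5,fy=1.5))"
```

```text
15.28 yaw 25.36 [ 0.48   -0.1284  0.113 ] 0.0387 [-4.6 -0.7  6.3] [-0.059  0.581  0.012]
15.65 yaw 17.32 [ 0.4801 -0.1284  0.113 ] 0.0383 [-3.8 -0.7  6.5] [-0.109  0.49  -0.009]
16.4 yaw -6.67 [ 0.4805 -0.1284  0.113 ] 0.0379 [-1.3  0.3  6.1] [0.037 0.234 0.006]
```

View pics/g2.png

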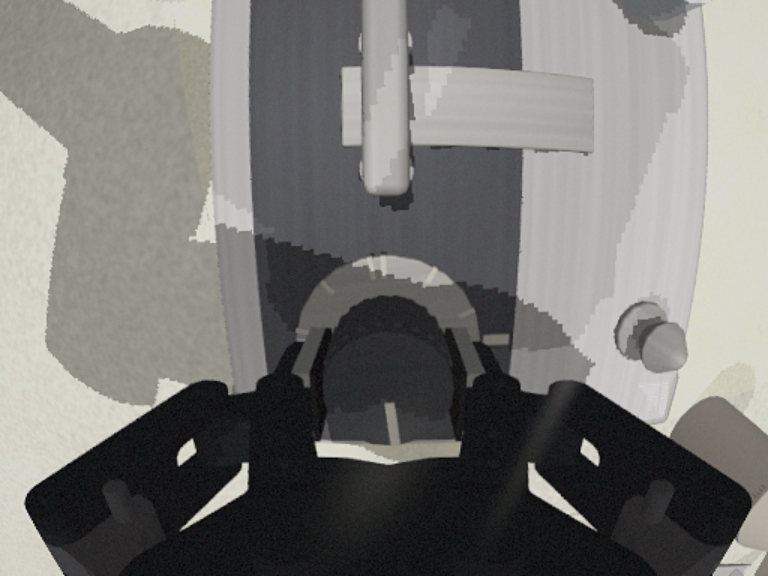

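The dial turned with the jaws, and its bar keeps the same direction in the view. Next are the slow 2° steps.

```bash

python3 -m inch '[[[-1,0,0,0,0,0,-1],[-1,0,0,0,0,0,-2],[-1,0,0,0,0,0,-2]]]' >/dev/null; python3 o.py && python3 -m inch '[[[-1,0,0,0,0,0,-1],[-1,0,0,0,0,0,-2],[-1,0,0,0,0,0,-2]]]' >/dev/null && python3 o.py && python3 -m inch '[[[-1,0,0,0,0,0,-1],[-1,0,0,0,0,0,-2],[-1,0,0,0,0,0,-2]]]' >/dev/null && python3 o.py && python3 -m inch '[[[-1,0,0,0,0,0,-1],[-1,0,0,0,0,0,-2],[-1,0,0,0,0,0,-2]]]' >/dev/null && python3 o.py && python3 -m inch '[[[-1,0,0,0,0,0,-1],[-1,0,0,0,0,0,-2],[-1,0,0,0,0,0,-2]]]' >/dev/null && python3 o.py && python3 -m inch '[[[-1,0,0,0,0,0,-1],[-1,0,0,0,0,0,-2],[-1,0,0,0,0,0,-2]]]' >/dev/null && python3 o.py
```

```text
16.82 yaw -8.64 [ 0.4805 -0.1284  0.113 ] 0.0382 [-0.8  0.7  5.1] [0.021 0.226 0.078]
17.2 yaw -10.63 [ 0.4805 -0.1284  0.113 ] 0.0382 [-2.   0.5  5.9] [-0.033  0.197  0.013]
17.57 yaw -12.63 [ 0.4805 -0.1284  0.113 ] 0.0383 [-1.3 -0.5  4.9] [-0.039  0.174  0.076]
17.95 yaw -14.63 [ 0.4806 -0.1284  0.113 ] 0.0384 [-1.4  0.5  6.1] [-0.004  0.146  0.078]
18.32 yaw -16.64 [ 0.4806 -0.1284  0.113 ] 0.0386 [-1.1  1.1  5.5] [0.054 0.086 0.032]
18.7 yaw -18.63 [ 0.4806 -0.1284  0.113 ] 0.0385 [-0.5 -0.3  5.2] [0.012 0.154 0.028]
```

```bash

python3 -m inch '[[[-1,0,0,0,0,0,-1],[-1,0,0,0,0,0,-2],[-1,0,0,0,0,0,-2]]]' >/dev/null; python3 o.py && python3 -m inch '[[[-1,0,0,0,0,0,-1],[-1,0,0,0,0,0,-2],[-1,0,0,0,0,0,-2]]]' >/dev/null && python3 o.py && python3 -m inch '[[[-1,0,0,0,0,0,-1],[-1,0,0,0,0,0,-2],[-1,0,0,0,0,0,-2]]]' >/dev/null && python3 o.py && python3 -m inch '[[[-1,0,0,0,0,0,-1],[-1,0,0,0,0,0,-2],[-1,0,0,0,0,0,-2]]]' >/dev/null && python3 o.py && python3 -m inch '[[[-1,0,0,0,0,0,-1],[-1,0,0,0,0,0,-2],[-1,0,0,0,0,0,-2]]]' >/dev/null && python3 o.py && python3 -m inch '[[[-1,0,0,0,0,0,-1],[-1,0,0,0,0,0,-2],[-1,0,0,0,0,0,-2]]]' >/dev/null && python3 o.py
```

```text
19.07 yaw -20.64 [ 0.4807 -0.1284  0.113 ] 0.0384 [-0.9  0.   5.8] [0.015 0.09  0.027]
19.45 yaw -22.64 [ 0.4807 -0.1285  0.113 ] 0.0385 [-0.9  0.   6.1] [-0.089  0.048 -0.017]
19.82 yaw -24.65 [ 0.4807 -0.1285  0.113 ] 0.0385 [-0.5  0.2  5.6] [-0.047  0.015 -0.124]
20.2 yaw -26.65 [ 0.4808 -0.1285  0.113 ] 0.0386 [-0.1 -0.8  5.7] [-0.036  0.032 -0.017]
20.57 yaw -28.65 [ 0.4808 -0.1285  0.113 ] 0.0386 [-0.1 -0.2  4.9] [-0.071 -0.061 -0.024]
20.95 yaw -30.65 [ 0.4808 -0.1285  0.113 ] 0.0382 [-0.7 -0.3  4.1] [-0.071  0.014 -0.064]
```

```bash

python3 -m inch '[[[-1,0,0,0,0,0,-1],[-1,0,0,0,0,0,-2],[-1,0,0,0,0,0,-2]]]' >/dev/null; python3 o.py && python3 -m inch '[[[-1,0,0,0,0,0,-1],[-1,0,0,0,0,0,-2],[-1,0,0,0,0,0,-2]]]' >/dev/null && python3 o.py && python3 -m inch '[[[-1,0,0,0,0,0,-1],[-1,0,0,0,0,0,-2],[-1,0,0,0,0,0,-2]]]' >/dev/null && python3 o.py ;python3 -c "
from rig import env
d=env.get_image('wrist')
import cv2;cv2.imwrite('pics/g3.png',cv2.resize(d['frame'][:,:,::-1],None,fx=1.5,fy=1.5))"
```

```text
21.32 yaw -32.65 [ 0.4808 -0.1285  0.113 ] 0.0385 [ 0.1 -0.3  4.4] [-0.084  0.001 -0.042]
21.7 yaw -34.64 [ 0.4809 -0.1285  0.113 ] 0.0386 [-0.3 -0.6  5.6] [-0.05  -0.004 -0.083]
22.07 yaw -36.62 [ 0.4809 -0.1286  0.113 ] 0.0383 [-0.3  0.4  4.5] [-0.078 -0.018  0.11 ]
```

View pics/g3.png

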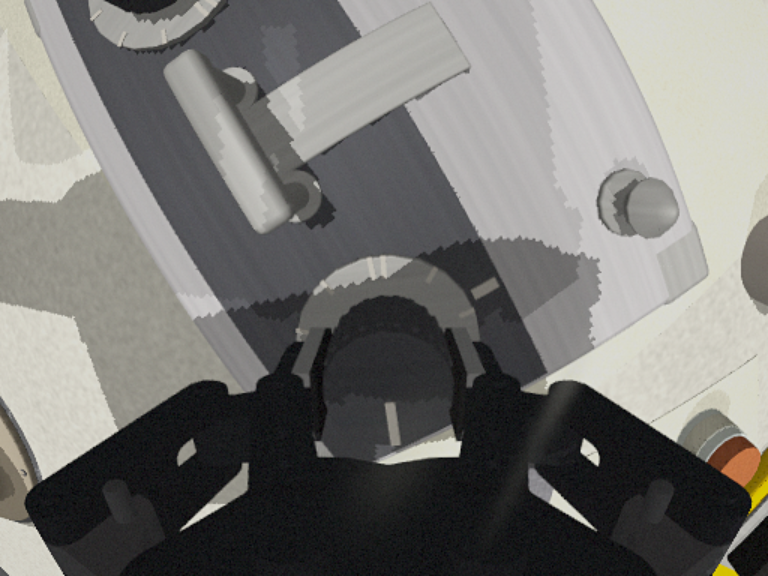

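The dial still follows, with the index near tick 7 at (470,310), and torque has started to rise.

```bash

python3 -m inch '[[[-1,0,0,0,0,0,-0.5],[-1,0,0,0,0,0,-1],[-1,0,0,0,0,0,-1]]]' >/dev/null; python3 o.py && python3 -m inch '[[[-1,0,0,0,0,0,-0.5],[-1,0,0,0,0,0,-1],[-1,0,0,0,0,0,-1]]]' >/dev/null && python3 o.py
```

```text
22.5 yaw -37.61 [ 0.4809 -0.1286  0.113 ] 0.0387 [ 0.2 -0.8  5.2] [-0.066  0.014  0.24 ]
```

```bash

python3 -m inch '[[[-1,0,0,0,0,0,3],[-1,0,0,0,0,0,6],[-1,0,0,0,0,0,6]]]' >/dev/null; python3 o.py && python3 -m inch '[[[-1,0,0,0,0,0,1],[-1,0,0,0,0,0,2],[-1,0,0,0,0,0,2]]]' >/dev/null && python3 o.py && python3 -m inch '[[[-1,0,0,0,0,0,0.7],[-1,0,0,0,0,0,1.5],[-1,0,0,0,0,0,1.5]]]' >/dev/null && python3 o.py
```

```text
22.88 yaw -31.60 [ 0.4808 -0.1285  0.113 ] 0.0383 [ 0.1 -1.   6.2] [-0.078 -0.048  0.043]
23.25 yaw -29.62 [ 0.4808 -0.1285  0.113 ] 0.0384 [ 0.3 -0.2  5.9] [-0.028 -0.092  0.043]
23.62 yaw -28.14 [ 0.4808 -0.1285  0.113 ] 0.0384 [0.7 0.4 4.9] [-0.048 -0.066 -0.082]
```

```bash

python3 -m inch '[[[-1,0,0,0,0,0,0.5],[-1,0,0,0,0,0,1],[-1,0,0,0,0,0,1]]]' >/dev/null; python3 o.py
```

```text
24.0 yaw -27.15 [ 0.4808 -0.1285  0.113 ] 0.0383 [-0.2  0.2  5.4] [-0.083 -0.057 -0.145]
```

```bash

python3 -m inch '[[[-1,0,0,0,0,0,0.5],[-1,0,0,0,0,0,1],[-1,0,0,0,0,0,1]]]' >/dev/null; python3 o.py
```

```text
24.38 yaw -26.17 [ 0.4808 -0.1285  0.113 ] 0.0381 [-0.  -0.9  5.6] [-0.027 -0.042 -0.31 ]
```

```bash

python3 -m inch '[[[-1,0,0,0,0,0,-3],[-1,0,0,0,0,0,-6.2],[-1,0,0,0,0,0,-6.2],[0.3,0,0,0,0,0,-6.2],[0.3,0,0,0,0,0,-6.2],[0.3,0,0,0,0,0,-6.2]]]' >/dev/null; python3 o.py; python3 -m inch '[[[0.3,0,0,5,0,0,0],[0.3,0,0,9,0,0,0],[0.3,0.5,4.3,13,0,0,9],[0.3,0.9,8.5,13,0,0,18],[0.3,0.9,8.5,13,0,0,26.5],[0.3,0.9,8.5,13,0,0,26.5],[0.3,0.9,8.5,13,0,0,26.5]]]' >/dev/null; python3 o.py;python3 -c "
from rig import env
import pickle
d=env.get_image('wrist');pickle.dump(d,open('W3.pkl','wb'))
import cv2;cv2.imwrite('pics/h1.png',cv2.resize(d['frame'][:,:,::-1],None,fx=1.5,fy=1.5))"
```

```text
25.12 yaw -32.34 [ 0.4803 -0.1281  0.1122] 0.0554 [ 0.   0.  -0.6] [ 0.056 -0.01   0.011]
26.0 yaw -6.04 [ 0.4893 -0.0435  0.2422] 0.0551 [0.4 0.3 0. ] [-0.053 -0.045 -0.044]
```

View pics/h1.png

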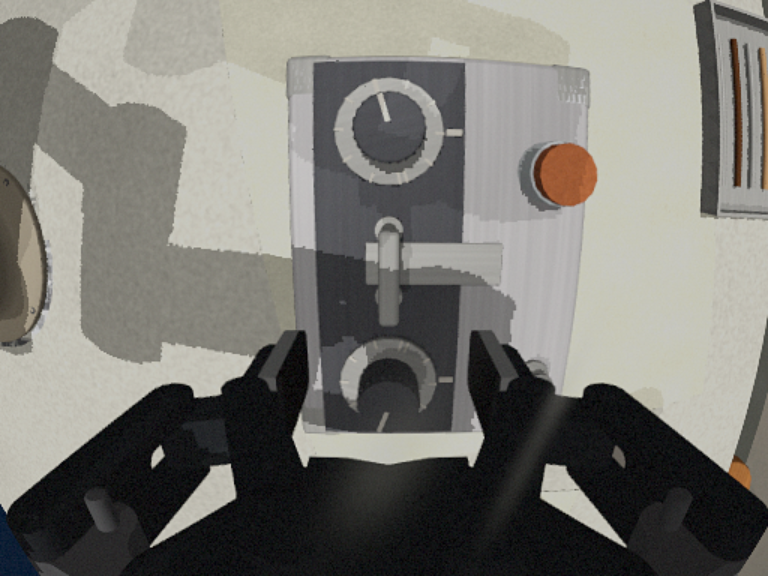

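Both indexes stand near 3 and 7, and the shackle bar at x=389 is centred on the jaws at 388. I'll descend and grip it.

```bash

python3 -m inch '[[[0.3,0,0,-5,0,0,0],[0.3,0,0,-9,0,0,0],[0.3,0,0,-11.5,0,0,0],[0.3,0,0,-12.2,0,0,0],[0.3,0,0,-12.2,0,0,0],[-0.4,0,0,-12.2,0,0,0],[-1,0,0,-12.2,0,0,0],[-1,0,0,-12.2,0,0,0],[-1,0,0,-12.2,0,0,0],[-1,0,0,-12.2,0,0,0]]]' 50 >/dev/null; python3 o.py;python3 -c "
from rig import env
d=env.get_image('wrist')
import cv2;cv2.imwrite('pics/i1.png',cv2.resize(d['frame'][:,:,::-1],None,fx=1.5,fy=1.5))"
```

```text
27.3 yaw -5.85 [ 0.4896 -0.0433  0.121 ] 0.0108 [-1.   0.4  6.1] [ 0.027  0.233 -0.056]
```

View pics/i1.png

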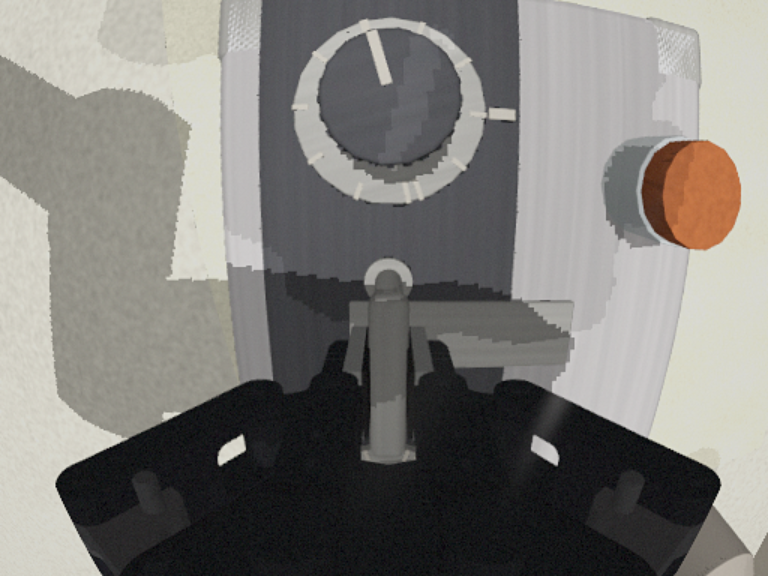

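The bar is held centrally, at about (390,380). I'll raise it carefully, 1 mm first and then 3 mm, checking force.

```bash

python3 -m inch '[[[-1,0,0,0.05,0,0,0],[-1,0,0,0.1,0,0,0],[-1,0,0,0.1,0,0,0]]]' >/dev/null; python3 o.py
python3 -m inch '[[[-1,0,0,0.05,0,0,0],[-1,0,0,0.1,0,0,0],[-1,0,0,0.1,0,0,0]]]' >/dev/null; python3 o.py
python3 -m inch '[[[-1,0,0,0.05,0,0,0],[-1,0,0,0.05,0,0,0]]]' >/dev/null; python3 o.py
```

```text
27.73 yaw -5.85 [ 0.4896 -0.0433  0.1212] 0.0113 [ 3.2 -0.9 -2.2] [-0.069 -0.546 -0.084]
28.1 yaw -5.84 [ 0.4895 -0.0433  0.1223] 0.011 [ 5.3 -1.1 -3.8] [-0.112 -0.733 -0.126]
28.35 yaw -5.84 [ 0.4895 -0.0433  0.123 ] 0.0113 [ 4.9 -0.7 -4.8] [-0.146 -0.815 -0.146]
```

```bash

python3 -m inch '[[[-1,0,0,0.05,0,0,0],[-1,0,0,0.1,0,0,0],[-1,0,0,0.1,0,0,0]]]' >/dev/null; python3 o.py
python3 -m inch '[[[-1,0,0,0.05,0,0,0],[-1,0,0,0.1,0,0,0],[-1,0,0,0.1,0,0,0]]]' >/dev/null; python3 o.py
```

```text
28.73 yaw -5.84 [ 0.4895 -0.0433  0.1239] 0.011 [ 5.5 -1.8 -4.4] [-0.173 -0.784 -0.111]
29.1 yaw -5.84 [ 0.4895 -0.0432  0.1249] 0.0109 [ 4.9 -1.2 -2.3] [-0.155 -0.807 -0.11 ]
```

It's past the 1.5 mm catch at about 4 N, so the case is unlocked. I'll keep raising.

```bash

python3 -m inch '[[[-1,0,0,0.4,0,0,0],[-1,0,0,0.8,0,0,0],[-1,0,0,1.2,0,0,0],[-1,0,0,1.6,0,0,0],[-1,0,0,2.0,0,0,0],[-1,0,0,2.2,0,0,0],[-1,0,0,2.3,0,0,0],[-1,0,0,2.3,0,0,0]]]' >/dev/null; python3 o.py
python3 -m inch '[[[-1,0,0,0.05,0,0,0],[-1,0,0,0.1,0,0,0],[-1,0,0,0.1,0,0,0]]]' >/dev/null; python3 o.py
python3 -m inch '[[[-1,0,0,0.05,0,0,0],[-1,0,0,0.1,0,0,0],[-1,0,0,0.1,0,0,0]]]' >/dev/null; python3 o.py
```

```text
30.1 yaw -5.84 [ 0.4895 -0.0433  0.148 ] 0.0112 [ 4.7 -1.  -1.7] [-0.095 -0.802 -0.07 ]
30.48 yaw -5.84 [ 0.4895 -0.0433  0.1489] 0.0112 [ 5.2 -1.2 -3.4] [-0.143 -0.836 -0.08 ]
30.85 yaw -5.84 [ 0.4895 -0.0432  0.1499] 0.0109 [ 5.4 -1.5 -3.3] [-0.225 -0.875 -0.146]
```

```bash

python3 -m inch '[[[-1,0,0,0.05,0,0,0],[-1,0,0,0.1,0,0,0],[-1,0,0,0.1,0,0,0]]]' >/dev/null; python3 o.py
python3 -m inch '[[[-1,0,0,0.05,0,0,0],[-1,0,0,0.05,0,0,0]]]' >/dev/null; python3 o.py
```

```text
31.23 yaw -5.84 [ 0.4895 -0.0433  0.1509] 0.0113 [ 5.8 -0.5 -4. ] [-0.167 -0.876 -0.085]
31.48 yaw -5.85 [ 0.4895 -0.0433  0.1512] 0.0107 [ 6.5 -1.3 -6. ] [-0.224 -0.998 -0.139]
```

```bash

python3 -m inch '[[[-1,0,0,0.03,0,0,0],[-1,0,0,0.03,0,0,0]]]' >/dev/null; python3 o.py
python3 -m inch '[[[-1,0,0,0.03,0,0,0],[-1,0,0,0.03,0,0,0]]]' >/dev/null; python3 o.py
```

```text
31.73 yaw -5.85 [ 0.4895 -0.0432  0.1511] 0.0109 [ 7.3 -1.1 -8.8] [-0.269 -1.153 -0.087]
31.98 yaw -5.85 [ 0.4895 -0.0433  0.1512] 0.011 [  7.2  -0.8 -11. ] [-0.248 -1.296 -0.056]
```

It's against the stop, 30 mm up. I'll release, lift clear and check.

```bash

python3 -m inch '[[[-0.3,0,0,0,0,0,0],[0.3,0,0,0,0,0,0],[0.3,0,0,0,0,0,0],[0.3,0,0,0,0,0,0]]]' >/dev/null; python3 o.py; python3 -m inch '[[[0.3,0,0,4,0,0,0],[0.3,0,0,9,0,0,0],[0.3,-3,-6,13,0,0,0],[0.3,-6,-12,13,0,0,0],[0.3,-8,-18,13,0,0,0],[0.3,-8,-24,13,0,0,0],[0.3,-8,-30,13,0,0,0],[0.3,-8,-30,13,0,0,0],[0.3,-8,-30,13,0,0,0],[0.3,-8,-30,13,0,0,0]]]' >/dev/null; python3 o.py; python3 -c "
from rig import env
import cv2
d=env.get_image('scene');cv2.imwrite('pics/j1.png',cv2.resize(d['frame'][130:280,130:330,::-1],None,fx=4,fy=4))
d=env.get_image('side');cv2.imwrite('pics/j2.png',cv2.resize(d['frame'][100:260,190:350,::-1],None,fx=3.7,fy=3.7))"
```

```text
32.48 yaw -5.83 [ 0.4892 -0.0431  0.152 ] 0.0555 [0.1 0.4 0.2] [ 0.001  0.017 -0.005]
33.73 yaw -5.76 [ 0.4095 -0.3418  0.2822] 0.0555 [ 0.7 -0.1  0.6] [-0.022 -0.005 -0.018]
```

View pics/j1.png

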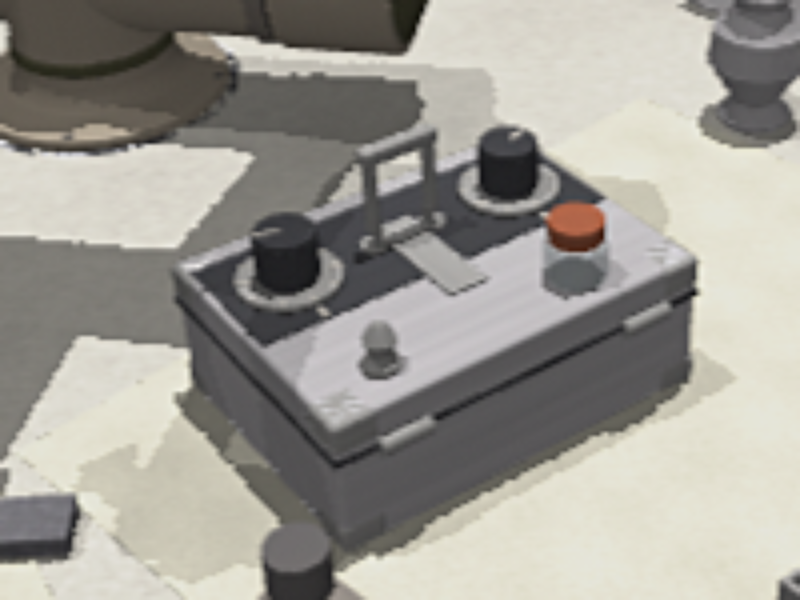

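View pics/j2.png

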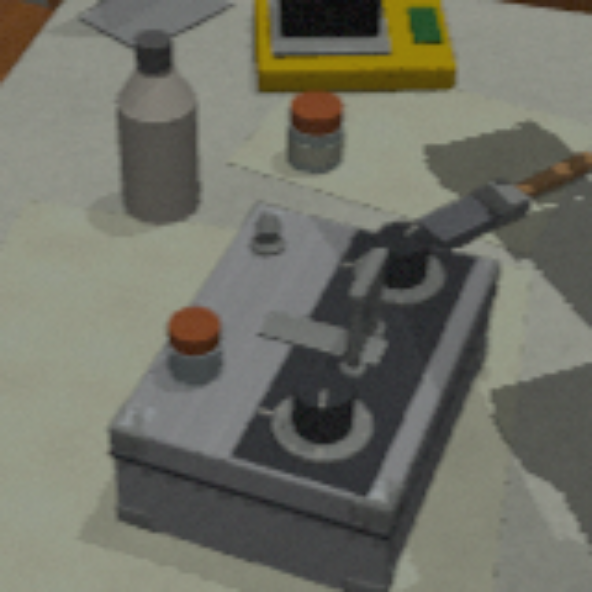

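The shackle stands raised, with its bar from (360,155) to (435,135) in the scene view. The jar and finial haven't moved, and the arm is clear.

```bash
python3 -c "
from rig import env
env.close_job()"
```

```text
the job is handed in; nothing more can be done
```

The case is unlocked with the shackle fully raised and left up, and the job is handed in at about 34 s of the 67 s allowed.

- **Left dial:** I turned it anticlockwise to 3. It caught and stopped firmly both ways, about 7° apart, at a measured torque of no more than about 0.3 N m. I left it in the middle, by the camera reading at about 106° against the nominal 108°.
- **Right dial:** I turned it clockwise to 7. It also caught both ways, at no more than about 0.31 N m, with stops about 8° apart. I left it in the middle, at about 250° against the nominal 252°.
- **Shackle:** It passed its 1.5 mm catch at about 4 N and rose 30 mm to its stop. I pressed it there with about 11 N before letting go.

The gap between stops was a little wider than the roughly 6° of play you described. That is close to what the spring give and torque noise (about ±0.05 N m) would add.

In the final pictures the shackle is up, and the jar and finial stand where they were. The gripper was open and well clear, reading no contact force. I judged the bystanders by eye and did not measure their positions again. No checks failed.

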